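Feel along the forged bamboo stem

TASK

With the gripper closed, stroke the fingertips lightly along the top of the forged iron bamboo stem to feel for burrs: start at the knot next to the square foot and follow the bends, in contact, over all five knots in order to the last knot beside the leaves, then come clear. Press gently, never so hard that the sprung board the stem lies on is pushed down to its stop, leave the stem lying in its place (do not lift or shift it), and leave the hammer, can and iron flower alone.

Things in the scene. Friction and masses are not known exactly. Their poses are not given: they have to be found in the camera images.
- stem: iron bamboo stem, loose, 0.5 kg, flat on the board. Origin: underside, mid-length; x runs from the foot (-x) to the leaves (+x), z up. Bar 14 mm wide, 16 high, flat level top, straight between five knots (collars 24 mm across, tops flush). Square foot 36 x 50 x 12 mm and three 6 mm leaves at the ends, 318 mm over all. Knots at x, y mm: 1 (-104,-16), 2 (-52,8), 3 (0,16), 4 (52,0), 5 (104,-18)
- knot1 (a point): centre of the top face of knot 1, the knot nearest the square foot: start here (on the stem, 16 mm above the board)
- knot2 (a point): centre of the top face of knot 2 (on the stem, 16 mm above the board)
- knot3 (a point): centre of the top face of knot 3 (on the stem, 16 mm above the board)
- knot4 (a point): centre of the top face of knot 4 (on the stem, 16 mm above the board)
- knot5 (a point): centre of the top face of knot 5, the knot nearest the leaves: finish here (on the stem, 16 mm above the board)
- mid1 (a point): point on the stem's top face halfway between knots 1 and 2
- mid2 (a point): point on the stem's top face halfway between knots 2 and 3
- mid3 (a point): point on the stem's top face halfway between knots 3 and 4
- mid4 (a point): point on the stem's top face halfway between knots 4 and 5
- rest (a joint): how far the sprung board is pressed down, m: 0 at its upper stop, 0.015 at its lower stop. It moves straight down without tilting; it starts to sink at about 1.5 to 3 N and needs about 0.4 N more per mm, so 7.5 to 9 N reach the lower stop
- rest_mid (a point): centre of the top face of the plywood board, 56 mm above the table when up; axes along those of the stem. Board 360 x 130 x 12 mm, on springs. Four brass pins 10 mm high and a 12 mm high strip at each end keep the stem in place with about 3 mm play
- hammer: bystander: hammer lying beside the board, 240 mm long; handle to its -x
- can: bystander: painted metal can, 66 mm across, 95 mm high, standing; origin at the centre of its underside
- flower: bystander: spiky iron flower, about 60 mm across, 30 mm high, on a 52 mm disc; origin at the centre of its underside

How it is judged:
By the outcome, as a careful person would: the job done as asked, in the order asked, and still so for the second after the job is handed in, with the robot touching nothing.
It also fails if it takes over 40 s, if anything falls off the work surface, if the arm or the gripper's body presses on something with over 40 N, if the wrist force passes 120 N, or if a joint passes its speed limit or range.

ROBOT

A 6-joint arm with a two-finger parallel gripper is mounted at the origin on the work surface. World frame = base frame: x ahead of the robot, y to its left, z up, the work surface at z = 0. Lengths are in m, angles in rad, forces in N, time in s.
With the tool pointing down it reaches from about 0.375 to 0.975 m from the base axis. Payload 3.8 kg.
Tool frame: the origin (TCP) lies between the finger pads, 19 mm behind the fingertips; this is the grasp point; z points along the fingers, y is the line along which they close (so a half turn about z gives the same grasp; the last joint's range is limited). The gripper opens to 85 mm and grips with 20 to 120 N. Pads are 22 mm wide; open, the fingers measure 114 mm over their backs; the gripper's body (76 mm by 85 mm) begins 54 mm behind the grasp point. The pads swing forward as they close: fully open they stand 13 mm farther back than shut.
Start: joints at [1.134, 0.264, 1.604, -0, 1.274, -0.037], TCP at [0.263, 0.622, 0.25] pointing down, gripper open.
Joint ranges: [-2.63, 2.63], [-0.94, 2.18], [0.31, 2.57], [-1.31, 4.45], [0, 2.66], [-2.55, 2.55]. Speed limits (rad/s): [2.57, 2.57, 3.14, 3.14, 3.14, 3.14].

INTERFACE

Orientations are given as a rotation vector (axis times angle).
In Python, from workcell import bot gives the robot as it stands.
- The arm moves only by the tool drive_tool, never from a script. Its arguments are lists of equal length, an entry for each row: "claw": the finger opening in mm, from 0 to 85.4; "slide": the shift along the world's x, y, z each as a share of 0.5 m, from -1 to 1, a list of three; "yaw": the turn about the world's z as a share of 180 degrees, from -1 to 1. A call has 1 to 8 rows; each row is the pose to reach, as a shift and turn from the pose commanded when the call began, turning the shorter way round; what a row does not reach only later rows make up. A row lasts 1/12 s, in which the tool goes at most 41.7 mm and 7.16 degrees, less where a joint would pass 70% of its speed; a pose out of reach is approached as far as the arm can. A call with a number of a shift or a turn outside -1 to 1 is refused whole. A call with a gripper value outside its range is refused whole. The fingers move at their own pace and stop on an object; "newtons" is the grip in N (left out, the last holds). Time passes only in rows, so rows that repeat a pose let the fingers close. It gives the time, the measured TCP pose, the force, the opening and the grip force at its end, in the units of the state.
- bot.read_state(): the state, without advancing time (a new reading comes with each control period).
- bot.read_camera(name): name is "scene" or "side" or "wrist"; returns a dict with "color" (480x640x3 uint8, red, green, blue), "depth" (480x640 float32, m along the optical axis (not along the pixel's ray), 0 where there is no reading), "mtx" (3x3 intrinsics, pixels), "k1" (the pictures are not rectified: a ray, as slopes to the right and down, at radius r is drawn at 1 + k1 r^2 times it, then the intrinsics apply), "eye" and "rotation" of the camera in the world. Camera axes: x right, y up, looking along -z (the intrinsics and any distortion apply to the point x, -y, -z); pixel columns grow to the right and rows downward; lengths in m; the calibration is good to about 2 mm. A picture is of the moment at which its call begins.
- bot.finish_job(): hands the job in; it is judged then, once.
The state is a dict: "time": time; "q": joint angles; "joint_vel": joint speeds; "joint_torque": joint torques, N m; "tool_pos": TCP position; "tcp_rot": TCP orientation; "wrist_force": force on the tool from outside, world axes, zero at the start; "torque": the same for the moment, N m; "width": opening from 0.0 (shut) to 1.0 (fully open); "grip_force": force on a finger pad.
Only numpy, scipy, OpenCV 4.12 (cv2) and the standard library are available. Lean on these libraries where they do the work, as an engineer would, in place of code of your own. Each camera call takes 0.05 s, during which the arm holds its last target. There are 200 camera calls.

## Working session

There is one attempt and no reset: what is moved stays moved. The work goes in short steps, Python scripts to look and compute and a tool call to move; the robot and the scene stay as the last step left them, time stands still between calls to the robot, and variables do not carry over. Pictures are saved under pics/ and viewed, at most 10 in all, crops included, and the job is handed in when it is done.

Besides the shell and the picture viewer there is one more tool, called after "Request:" as name(argument=value, ...) on one line, values as JSON. drive_tool: Moves the arm, as the interface text tells. Shift numbers are shares of 0.5 m and turn numbers shares of 180 degrees, none past 1 either way. Its arguments: {"type":"object","properties":{"claw":{"type":"array","items":{"type":"number"}},"slide":{"type":"array","items":{"type":"array","items":{"type":"number"}}},"yaw":{"type":"array","items":{"type":"number"}},"newtons":{"type":"number"}},"required":["claw","slide","yaw"]}

```bash
mkdir -p pics && cat > h.py <<'E'
import numpy as np, cv2
from workcell import bot
def snap(n,f):
    c=bot.read_camera(n); cv2.imwrite(f'pics/{f}.png',c['color'][:,:,::-1]); np.savez(f'{f}.npz',**{k:np.asarray(v) for k,v in c.items()}); return c
def cloud(c):
    h,w=c['depth'].shape; u,v=np.meshgrid(np.arange(w),np.arange(h))
    k=float(c['k1']); p=cv2.undistortPoints(np.stack([u,v],-1).reshape(-1,1,2).astype(float),c['mtx'],np.array([k,0,0,0.]))[:,0].reshape(h,w,2)
    d=c['depth']; P=np.stack([p[...,0]*d,-p[...,1]*d,-d],-1)
    return P@np.asarray(c['rotation']).T+c['eye']
E
python3 - <<'E'
from h import *
s=bot.read_state();print(s)
for n in('scene','side','wrist'):
    c=snap(n,n+'0');print(n,c['eye'],c['rotation'],c['k1'])
a=[cv2.imread(f'pics/{n}0.png') for n in('scene','wrist')]
E
```

```text
{'time': 0.0, 'q': array([ 1.13412300e+00,  2.64714118e-01,  1.60537460e+00, -1.54260915e-05,
        1.27369659e+00, -3.69156093e-02]), 'joint_vel': array([ 4.75698535e-04,  7.41612237e-04, -1.93716482e-03, -1.17933821e-03,
        5.94380037e-05,  2.22741163e-03]), 'joint_torque': array([ 2.27431876e-03, -5.15104330e+01, -3.67313969e+01, -7.41270333e-05,
        1.29705184e-02, -2.65879333e-05]), 'tool_pos': array([0.26243129, 0.62114891, 0.24868796]), 'tcp_rot': array([-0.6236585 , -3.07855513,  0.003353  ]), 'wrist_force': array([ 0.41413257, -0.23650381,  1.27702134]), 'torque': array([ 0.02500733, -0.03477631,  0.0061875 ]), 'grip_force': 0.0, 'width': 1.0013229056756856}
scene [ 1.13391471 -0.33779114  0.77087035] [0.71270321 0.39107317 0.98980676] -0.08202601910730178
side [0.09745629 0.55867102 0.61610141] [ 0.3865766  -1.07566304 -2.21516648] -0.027288978709238163
wrist [0.19222956 0.6507619  0.37368031] [-0.26555244 -0.17324324  1.16188218] 0.01165803827565234
```

View pics/scene0.png

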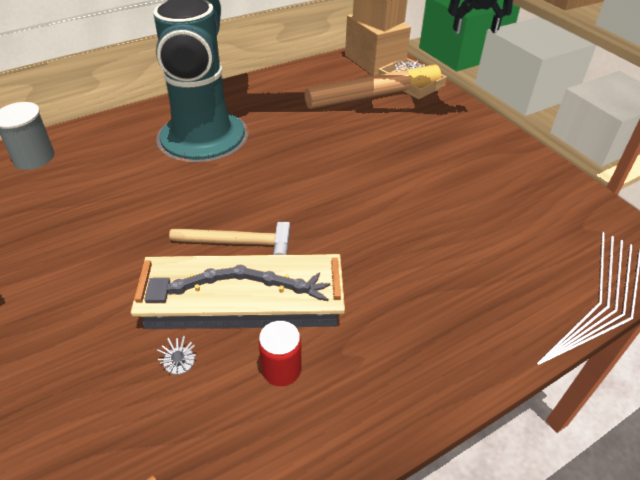

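The scene view shows the board, with the foot at about (157,290), the knots running from (178,286) to (299,286), and the leaves at (315,287). The can is at (280,355), the flower at (178,357) and the hammer at (230,238). Next I'll fit the stem pose.

```bash
sed -i "s/np.asarray(c\['rotation'\]).T/cv2.Rodrigues(np.asarray(c['rotation'],float))[0].T/" h.py && cat > fit.py <<'E'
from h import *
from scipy.optimize import least_squares
K=np.array([(-104,-16),(-52,8),(0,16),(52,0),(104,-18)])/1e3
def project(c,P):
    R=cv2.Rodrigues(np.asarray(c['rotation'],float))[0]; q=(P-c['eye'])@R; q=q*[1,-1,-1]
    return cv2.projectPoints(q.reshape(-1,1,3),np.zeros(3),np.zeros(3),c['mtx'],np.array([float(c['k1']),0,0,0]))[0][:,0]
def wk(p,z=.072,k=K):
    x,y,a=p; R=np.array([[np.cos(a),-np.sin(a)],[np.sin(a),np.cos(a)]]); return np.c_[k@R.T+[x,y],np.full(len(k),z)]
E
python3 - <<'E'
from fit import *
for n in('scene','side'):
    c=dict(np.load(n+'0.npz')); P=cloud(c); c_=c['color'].astype(int)
    if n=='scene':
        for nm,(u,v) in dict(foot=(157,290),k1=(178,286),k2=(209,273),k3=(240,269),k4=(269,276),k5=(299,286),can=(280,335),flower=(178,357),board=(240,300),board2=(250,260),table=(400,300),ham=(282,240),cornerA=(140,270),cornerB=(336,280)).items(): print(nm,P[v,u].round(4))
    # stem top: height & dark
    m=(abs(P[...,2]-.072)<.006)&(c_.max(-1)<110)&(c['depth']>0)
    b=(abs(P[...,2]-.056)<.005)&(c_[...,0]>180)
    print(n,m.sum(),np.median(P[m],0),'board',b.sum(),np.median(P[b],0) if b.any() else '')
E
```

```text
foot [ 0.5035 -0.2737  0.0698]
k1 [ 0.5155 -0.2396  0.0729]
k2 [ 0.5144 -0.1821  0.0731]
k3 [ 0.5344 -0.1317  0.0752]
k4 [ 0.5724 -0.0942  0.0732]
k5 [ 0.6183 -0.0602  0.0737]
can [ 0.7072 -0.1423  0.0986]
flower [ 0.6133 -0.2856  0.02  ]
board [ 0.5824 -0.1557  0.0558]
board2 [ 0.5079 -0.1013  0.0573]
table [ 0.6854  0.1158 -0.0016]
ham [ 0.4627 -0.0128  0.0258]
cornerA [ 0.3754 -0.28   -0.0004]
cornerB [0.635  0.0039 0.0692]
scene 869 [ 0.50183234 -0.12947176  0.07026848] board 9328 [ 0.54997513 -0.13480453  0.05692116]
side 1657 [ 1.3799261  -0.13005251  0.0708332 ] board 6737 [ 0.54541167 -0.11823484  0.05576601]
```

View pics/side0.png

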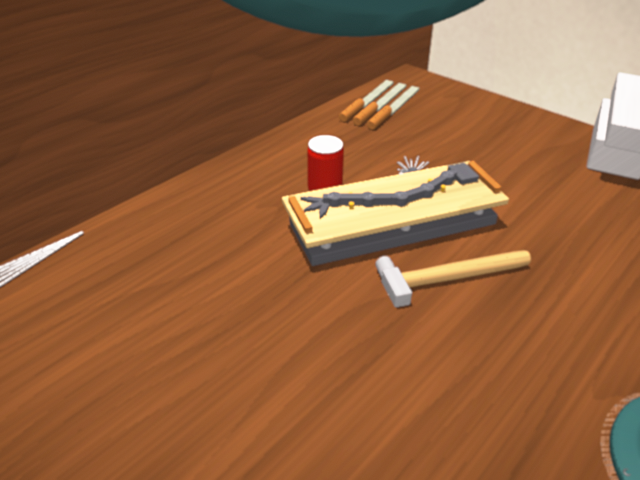

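View pics/wrist0.png

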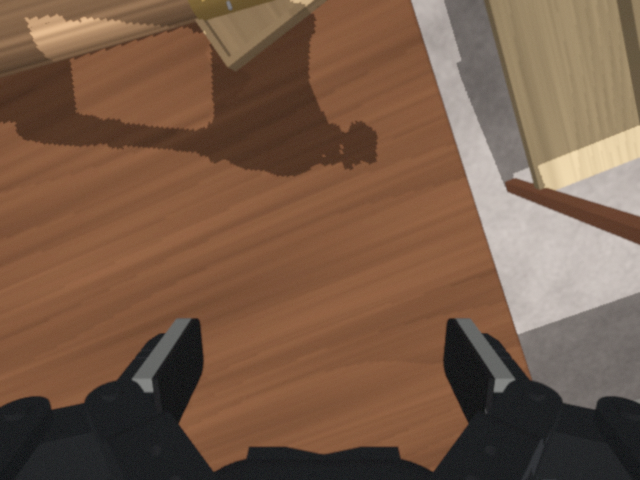

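The side view shows the stem with its leaves on the left (318,203) and foot on the right (462,173). The hammer lies at (400,280) and the can at (325,165). The wrist camera sees only table so far. I'll move over the board with the gripper closed.

Request:
drive_tool(claw=[0,0,0,0,0,0,0,0], slide=[[0.025,-0.075,0],[0.05,-0.15,0],[0.075,-0.225,0],[0.1,-0.3,0],[0.125,-0.375,0],[0.15,-0.45,0],[0.175,-0.525,0],[0.2,-0.6,0]], yaw=[0,0,0,0,0,0,0,0])

```text
time: 0.82
tool_pos: [0.3627, 0.3198, 0.2497]
tcp_rot: [-0.623, -3.079, 0.0]
wrist_force: [1.1, -0.1, -1.0]
width: -0.001
grip_force: 0.0
```

```bash
python3 - <<'E'
from fit import *
c=np.load('wrist0.npz');R=cv2.Rodrigues(c['rotation'])[0];print('look',-R[:,2])
from scipy.spatial.transform import Rotation as Ro
s=bot.read_state();print(s['tool_pos'],s['width'],s['time'],Ro.from_rotvec(s['tcp_rot']).as_matrix().round(3))
x0=[.55,-.13,1.05]
for n in('scene','side'):
    c=dict(np.load(n+'0.npz')); P=cloud(c); col=c['color'].astype(int)
    d=np.linalg.norm(P[...,:2]-[.55,-.13],axis=-1)
    m=(P[...,2]>.0665)&(P[...,2]<.080)&(col.max(-1)<130)&(col.max(-1)-col.min(-1)<40)&(d<.18)
    p=P[m][:,:2]; print(n,m.sum(),np.median(P[m][:,2]))
    def f(q):
        k=wk(q)[:,:2]; a,b=k[:-1],k[1:]; ab=b-a
        t=np.clip(((p[:,None]-a)*ab).sum(-1)/(ab**2).sum(-1),0,1)
        return np.linalg.norm(p[:,None]-(a+t[...,None]*ab),axis=-1).min(1)
    # restrict to bar extent
    for it in range(3):
        r=least_squares(f,x0,loss='soft_l1',f_scale=.005); x0=list(r.x)
    print(r.x,np.median(f(r.x)),wk(r.x).round(4).tolist())
E
```

```text
look [ 0.2707978  -0.11680144 -0.95552393]
[0.36265087 0.31984346 0.24970385] -0.0011543826615831097 0.8167 [[-0.921  0.389 -0.   ]
 [ 0.389  0.921 -0.   ]
 [-0.    -0.    -1.   ]]
scene 1337 0.07096517089694687
[ 0.53742896 -0.16572882  1.16178466] 0.007836891494610745 [[0.5107, -0.2675, 0.072], [0.5094, -0.2103, 0.072], [0.5227, -0.1594, 0.072], [0.5581, -0.118, 0.072], [0.5953, -0.0775, 0.072]]
side 585 0.06960058358519006
[ 0.53374663 -0.1436942   1.10023841] 0.002945884931706741 [[0.5009, -0.2436, 0.072], [0.503, -0.1864, 0.072], [0.5195, -0.1364, 0.072], [0.5573, -0.0973, 0.072], [0.5969, -0.0592, 0.072]]
```

Request:
drive_tool(claw=[0,0,0,0,0,0,0,0], slide=[[0.03,-0.07,0],[0.06,-0.14,0],[0.09,-0.21,0],[0.12,-0.28,0],[0.15,-0.35,0],[0.18,-0.42,0],[0.21,-0.49,0],[0.24,-0.56,0]], yaw=[0,0,0,0,0,0,0,0])

```text
time: 1.48
tool_pos: [0.4829, 0.0399, 0.2499]
tcp_rot: [0.624, 3.079, 0.0]
wrist_force: [0.2, -0.2, 0.1]
width: 0.002
grip_force: 0.0
```

Request:
drive_tool(claw=[0,0,0,0,0,0], slide=[[0.035,-0.07,0],[0.07,-0.14,0],[0.105,-0.21,0],[0.14,-0.28,0],[0.17,-0.36,0],[0.17,-0.36,0]], yaw=[0,0,0,0,0,0])

```text
time: 1.98
tool_pos: [0.5696, -0.1445, 0.2496]
tcp_rot: [0.63, 3.076, -0.005]
wrist_force: [-0.1, 0.6, -0.2]
width: -0.001
grip_force: 0.0
```

```bash
python3 - <<'E'
from h import *
c=snap('wrist','wrist1');print(c['mtx'],c['eye'],bot.read_state()['tool_pos'])
E
```

```text
[[413.19711838   0.         323.018841  ]
 [  0.         413.19711838 245.30937476]
 [  0.           0.           1.        ]] [ 0.49921291 -0.11447014  0.3742792 ] [ 0.56841983 -0.14174544  0.24932693]
```

View pics/wrist1.png

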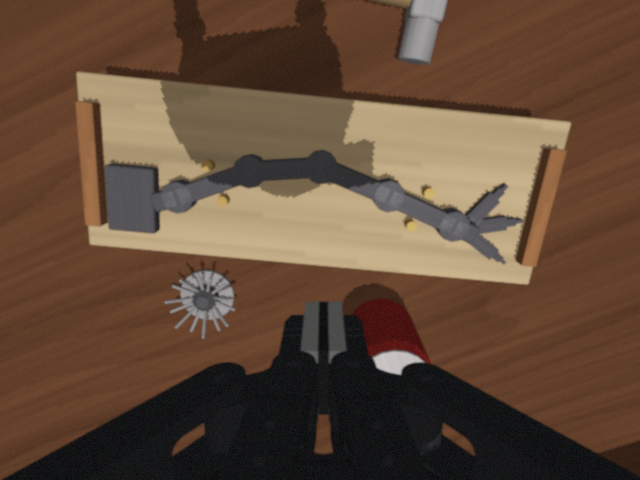

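The wrist view shows the knots at (179,196), (249,171), (321,166), (388,195) and (455,226). The foot is on the left at (132,198), the leaves on the right, and the closed fingertips at (322,310). I'll fit the pose to these and cross-check against the scene and side pixels.

```bash
python3 - <<'E'
from fit import *
W=np.array([(179,196),(249,171),(321,166),(388,195),(455,226)],float)
S=np.array([(178,286),(209,273),(240,269),(269,276),(299,286)],float)
C=dict(np.load('wrist1.npz'));A=dict(np.load('scene0.npz'));B=dict(np.load('side0.npz'))
x=[.54,-.14,1.1]
r1=least_squares(lambda q:(project(C,wk(q))-W).ravel(),x)
r2=least_squares(lambda q:(project(A,wk(q))-S).ravel(),x)
for r in(r1,r2): print(r.x.round(4),r.fun.round(1)); 
print(wk(r1.x).round(4).tolist())
for n,c in(('w',C),('sc',A),('si',B)):
    P=cloud(c);px=project(c,wk(r1.x)).round().astype(int)
    print(n,[P[v,u].round(4).tolist() for u,v in px])
    im=c['color'][:,:,::-1].copy()
    for u,v in px: cv2.circle(im,(u,v),2,(0,0,255),-1)
    cv2.imwrite(f'pics/ov_{n}.png',im)
a=cv2.resize(cv2.imread('pics/ov_si.png')[150:250,270:520],None,fx=3,fy=3)
b=cv2.resize(cv2.imread('pics/ov_w.png')[130:280,70:570],None,fx=1.5,fy=1.5)
b=b[:, :750]; cv2.imwrite('pics/ov.png',np.vstack([a,b]))
E
```

```text
[ 0.5442 -0.1376  1.0695] [-1.8  0.3  0.1 -0.4  0.5  0.6  1.6  0.3 -0.4 -0.5]
[ 0.548  -0.1402  1.0639] [-0.3 -1.4  0.6  0.9 -0.3  1.2 -0.   0.9 -0.  -1.5]
[[0.5082, -0.2365, 0.072], [0.5122, -0.1793, 0.072], [0.5301, -0.1299, 0.072], [0.5692, -0.092, 0.072], [0.6099, -0.055, 0.072]]
w [[0.5079, -0.2359, 0.0734], [0.5123, -0.1793, 0.0731], [0.5304, -0.1296, 0.0733], [0.569, -0.0916, 0.0721], [0.609, -0.055, 0.0738]]
sc [[0.5093, -0.2373, 0.0731], [0.5122, -0.1794, 0.0721], [0.5286, -0.1295, 0.071], [0.5704, -0.0932, 0.0733], [0.6099, -0.0555, 0.0729]]
si [[0.5095, -0.2394, 0.0701], [0.511, -0.179, 0.0721], [0.5298, -0.1279, 0.0731], [0.5678, -0.089, 0.0733], [0.6092, -0.0551, 0.0715]]
```

View pics/ov.png

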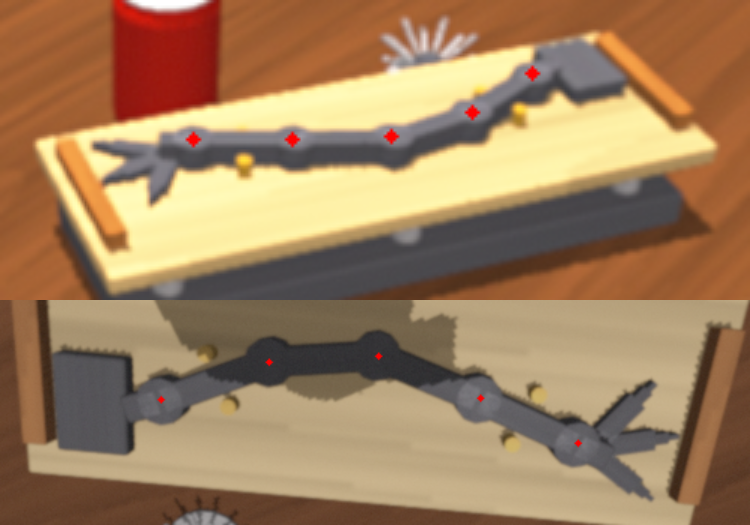

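The fit agrees across all three views to about 2 mm. I'll use knots at (.509,-.237), (.513,-.180), (.531,-.1305), (.570,-.0925) and (.611,-.0555), with contact expected at TCP z of about 0.091. Next I'll descend over knot 1.

Request:
drive_tool(claw=[0,0,0,0,0,0,0,0], slide=[[-0.03,-0.05,-0.04],[-0.06,-0.1,-0.08],[-0.09,-0.15,-0.13],[-0.118,-0.198,-0.18],[-0.118,-0.198,-0.24],[-0.118,-0.198,-0.28],[-0.118,-0.198,-0.29],[-0.118,-0.198,-0.29]], yaw=[0,0,0,0,0,0,0,0])

```text
time: 2.7
tool_pos: [0.5069, -0.2354, 0.1029]
tcp_rot: [-0.622, -3.075, -0.003]
wrist_force: [-0.4, 0.4, -0.9]
width: 0.002
grip_force: 0.0
```

```bash
python3 - <<'E'
from fit import *
F=[]
for i in range(8):
    c=bot.read_camera('side');F.append(bot.read_state()['wrist_force'])
print(np.mean(F,0),np.std(F,0),bot.read_state()['tool_pos'])
c=snap('side','side2');a=snap('scene','scene2')
cv2.imwrite('pics/z2.png',np.vstack([cv2.resize(cv2.imread('pics/side2.png')[90:230,350:550],None,fx=2,fy=2),cv2.resize(cv2.imread('pics/scene2.png')[180:320,100:300],None,fx=2,fy=2)]))
E
```

```text
[ 0.16373119 -0.33261302 -0.12657324] [0.40295567 0.65589731 0.4309202 ] [ 0.50966067 -0.23739413  0.10632565]
```

View pics/z2.png

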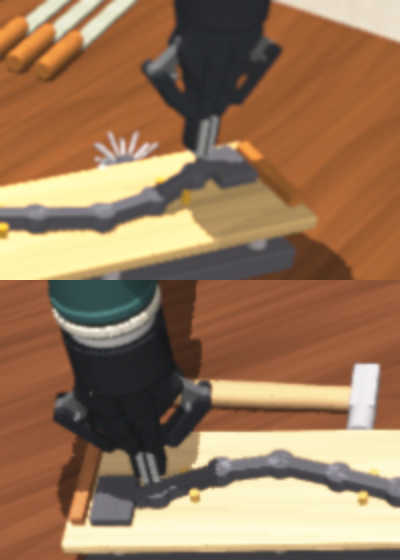

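Both views show the closed tips just above knot 1, beside the foot: (205,155) in the upper crop and (150,480) in the lower. I'll lower slowly.

Request:
drive_tool(claw=[0,0,0,0,0,0], slide=[[0,0,-0.01],[0,0,-0.018],[0,0,-0.024],[0,0,-0.028],[0,0,-0.028],[0,0,-0.028]], yaw=[0,0,0,0,0,0])

```text
time: 3.7
tool_pos: [0.5083, -0.2371, 0.0907]
tcp_rot: [-0.624, -3.078, -0.0]
wrist_force: [-0.4, 0.6, 2.0]
width: -0.001
grip_force: 0.8
```

```bash
cat > f.py <<'E'
from fit import *
F=[];T=[]
for i in range(10):
    bot.read_camera('side');s=bot.read_state();F.append(s['wrist_force']);T.append(s['tool_pos'])
print(np.mean(F,0).round(2),np.mean(T,0).round(4),np.std(T,0).round(4),s['time'])
E
python3 f.py
```

```text
[ 0.17 -0.29 -0.04] [ 0.5088 -0.2373  0.091 ] [0.0001 0.     0.0001] 4.2
```

Request:
drive_tool(claw=[0,0,0], slide=[[0,0,-0.002],[0,0,-0.003],[0,0,-0.003]], yaw=[0,0,0])

```text
time: 4.45
tool_pos: [0.5089, -0.2373, 0.0897]
tcp_rot: [0.624, 3.079, -0.0]
wrist_force: [0.2, 1.3, 2.5]
width: -0.002
grip_force: 1.1
```

```bash
python3 f.py
```

```text
[-0.26  0.22  2.09] [ 0.5089 -0.2373  0.0897] [0. 0. 0.] 4.95
```

Request:
drive_tool(claw=[0,0,0], slide=[[0,0,-0.002],[0,0,-0.004],[0,0,-0.004]], yaw=[0,0,0])

```text
time: 5.2
tool_pos: [0.5089, -0.2373, 0.0874]
tcp_rot: [0.624, 3.079, -0.0]
wrist_force: [0.6, 0.4, 3.3]
width: 0.002
grip_force: 1.5
```

```bash
python3 f.py
```

```text
[ 0.14 -0.11  2.69] [ 0.5089 -0.2373  0.0876] [0. 0. 0.] 5.7
```

Contact force is about 2.7 N with the board sunk about 3 mm. I'll stroke towards knot 2.

Request:
drive_tool(claw=[0,0,0,0,0,0,0,0], slide=[[0,0.006,0],[0.001,0.014,0],[0.002,0.023,0],[0.002,0.032,0],[0.003,0.041,0],[0.004,0.05,0],[0.004,0.057,0],[0.004,0.057,0]], yaw=[0,0,0,0,0,0,0,0])

```text
time: 6.37
tool_pos: [0.5108, -0.2076, 0.0874]
tcp_rot: [-0.623, -3.079, -0.001]
wrist_force: [1.1, 1.5, 2.7]
width: 0.002
grip_force: 1.5
```

```bash
python3 f.py && python3 - <<'E'
from fit import *
c=snap('side','side3');a=snap('wrist','wrist3')
print(project(a,wk([.545,-.138,1.068],.069)).round(1).tolist(), project(c,wk([.545,-.138,1.068],.069)).round(1).tolist())
cv2.imwrite('pics/z3.png',np.vstack([cv2.resize(cv2.imread('pics/side3.png')[130:250,270:520],None,fx=2.56,fy=2.56),cv2.imread('pics/wrist3.png')[:290]]))
E
```

```text
[0.4  2.12 3.03] [ 0.5106 -0.2082  0.0873] [0.0001 0.0004 0.    ] 6.8667
[[256.2, 346.3], [396.9, 303.1], [537.2, 296.8], [658.6, 347.2], [770.9, 398.8]] [[446.4, 175.3], [426.1, 187.9], [400.0, 196.2], [367.0, 196.8], [333.4, 196.8]]
```

View pics/z3.png

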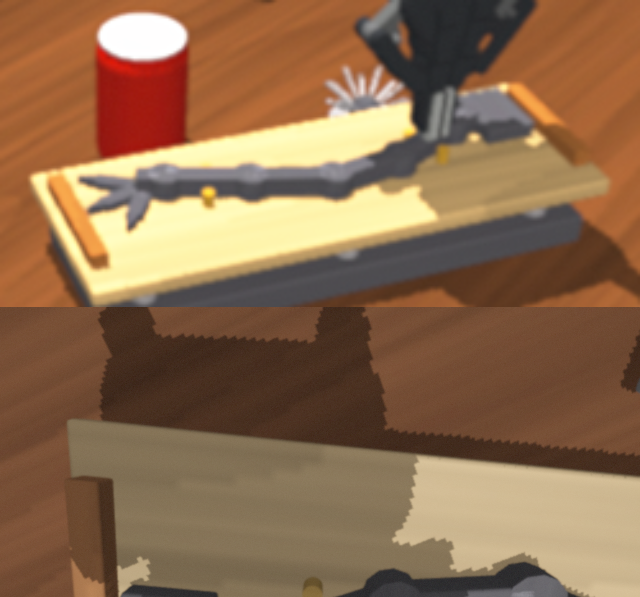

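The tip is on the bar between knots 1 and 2, at (440,130) in the upper view. The wrist crop shows knots 2 and 3 near (392,278) and (525,270), slightly to the left of where they were predicted. I'll check whether the stem has shifted relative to the board.

```bash
python3 - <<'E'
from fit import *
g0=cv2.cvtColor(cv2.imread('pics/side0.png'),6).astype(np.float32);g=cv2.cvtColor(cv2.imread('pics/side3.png'),6).astype(np.float32)
def sh(n,x0,x1,y0,y1):
    t=cv2.resize(g0[y0:y1,x0:x1],None,fx=8,fy=8,interpolation=2);s=cv2.resize(g[y0-5:y1+5,x0-5:x1+5],None,fx=8,fy=8,interpolation=2)
    r=cv2.matchTemplate(s,t,5);_,m,_,l=cv2.minMaxLoc(r);print(n,np.array(l)/8-5,round(m,3))
sh('stem k4-leaves',302,345,190,220);sh('stem k3-5',322,405,188,208);sh('strip',287,314,194,236);sh('can',300,348,130,165)
sh('strip edge',283,320,190,240)
a=dict(np.load('wrist3.npz'));im=a['color'][:,:,::-1].copy()
for q in((.5442,-.1376,1.0695),(.548,-.1402,1.0639)):
    for u,v in project(a,wk(q,.069))[:3]: cv2.circle(im,(int(u),int(v)),3,(0,0,255) if q[0]<.545 else (0,255,0),-1)
cv2.imwrite('pics/w3.png',im)
c=dict(np.load('side0.npz'));print('px/m', project(c,np.array([[.6,-.06,.07],[.601,-.06,.07],[.6,-.059,.07],[.6,-.06,.071]]))@np.eye(2))
E
```

```text
stem k4-leaves [0.   1.75] 0.994
stem k3-5 [-0.125  1.75 ] 0.994
strip [0.   1.75] 0.992
can [0. 0.] 1.0
strip edge [0.   1.75] 0.994
px/m [[340.24870991 197.6509562 ]
 [339.77886727 197.41685506]
 [339.85222585 197.9093907 ]
 [340.26501722 197.14249227]]
```

View pics/w3.png

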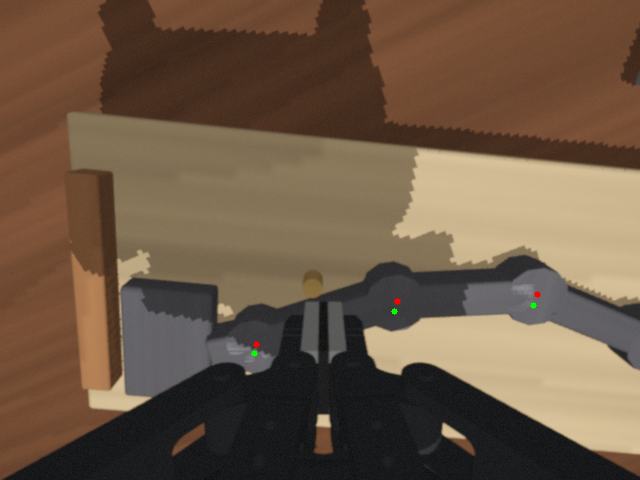

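The stem hasn't moved on the board: stem and strip both shifted by the same 1.75 px, so the board has sunk about 3.4 mm. The red dots (wrist fit) sit on the knot tops at (396,301) and (537,295), so I'll follow that fit and ease off 1 mm.

Request:
drive_tool(claw=[0,0,0,0,0,0,0,0], slide=[[0,0.008,0.001],[0.001,0.017,0.002],[0.001,0.026,0.002],[0.002,0.035,0.002],[0.002,0.044,0.002],[0.002,0.052,0.002],[0.002,0.058,0.002],[0.002,0.058,0.002]], yaw=[0,0,0,0,0,0,0,0])

```text
time: 7.63
tool_pos: [0.5117, -0.1788, 0.0884]
tcp_rot: [-0.623, -3.079, -0.001]
wrist_force: [1.4, 0.6, 2.4]
width: -0.0
grip_force: 1.3
```

Request:
drive_tool(claw=[0,0,0,0,0,0,0,0], slide=[[0.003,0.008,0],[0.007,0.02,0],[0.013,0.035,0],[0.019,0.051,0],[0.025,0.068,0],[0.031,0.085,0],[0.036,0.099,0],[0.036,0.099,0]], yaw=[0,0,0,0,0,0,0,0])

```text
time: 8.3
tool_pos: [0.5303, -0.1282, 0.0884]
tcp_rot: [0.622, 3.079, 0.002]
wrist_force: [0.7, 2.1, 2.3]
width: 0.002
grip_force: 1.3
```

```bash
python3 f.py && cat > sh.py <<'E'
from fit import *
import sys
c=snap('side',sys.argv[1])
g0=cv2.cvtColor(cv2.imread('pics/side0.png'),6).astype(np.float32);g=cv2.cvtColor(cv2.imread(f'pics/{sys.argv[1]}.png'),6).astype(np.float32)
def sh(n,x0,x1,y0,y1):
    t=cv2.resize(g0[y0:y1,x0:x1],None,fx=8,fy=8,interpolation=2);s=cv2.resize(g[y0-5:y1+5,x0-5:x1+5],None,fx=8,fy=8,interpolation=2)
    r=cv2.matchTemplate(s,t,5);_,m,_,l=cv2.minMaxLoc(r);print(n,np.array(l)/8-5,round(m,3))
sh('leaves',302,345,190,220);sh('foot',448,480,163,184);sh('stripL',287,314,194,236);sh('stripR',470,500,160,192)
E
python3 sh.py side4
```

```text
[0.65 1.8  2.53] [ 0.5298 -0.1299  0.0885] [0.0002 0.0006 0.    ] 8.8
leaves [0.    1.125] 0.993
foot [-0.125  1.   ] 0.989
stripL [0.    1.125] 0.996
stripR [-0.25   1.125] 0.998
```

Force is steady at 2.5 N and the stem is unmoved. Next come knots 4 and 5.

Request:
drive_tool(claw=[0,0,0,0,0,0,0,0], slide=[[0.006,0.006,0],[0.016,0.015,0],[0.028,0.027,0],[0.041,0.039,0],[0.054,0.052,0],[0.067,0.065,0],[0.078,0.076,0],[0.078,0.076,0]], yaw=[0,0,0,0,0,0,0,0])

```text
time: 9.52
tool_pos: [0.5704, -0.0907, 0.0886]
tcp_rot: [0.622, 3.078, 0.002]
wrist_force: [1.8, 2.2, 2.7]
width: 0.001
grip_force: 1.3
```

Request:
drive_tool(claw=[0,0,0,0,0,0,0,0], slide=[[0.006,0.006,0],[0.016,0.015,0],[0.029,0.027,0],[0.043,0.039,0],[0.057,0.052,0],[0.07,0.064,0],[0.081,0.074,0],[0.081,0.074,0]], yaw=[0,0,0,0,0,0,0,0])

```text
time: 10.18
tool_pos: [0.6109, -0.0538, 0.0887]
tcp_rot: [0.622, 3.078, 0.002]
wrist_force: [0.8, 0.7, 2.5]
width: 0.003
grip_force: 1.3
```

```bash
python3 f.py && python3 sh.py side5
```

```text
[1.49 1.23 2.59] [ 0.6097 -0.055   0.0887] [0.0004 0.0004 0.    ] 10.6833
leaves [-0.125  1.25 ] 0.764
foot [-0.125  1.   ] 0.989
stripL [0.    1.125] 0.969
stripR [-0.25  1.  ] 0.997
```

At knot 5, still in contact and with the stem in place. I'll check the tip position here, then lift clear.

```bash
python3 - <<'E'
from fit import *
snap('scene','scene5');snap('wrist','wrist5')
cv2.imwrite('pics/z5.png',np.vstack([cv2.resize(cv2.imread('pics/side5.png')[130:250,270:520],None,fx=2.56,fy=2.56),cv2.imread('pics/wrist5.png')[140:430]]))
E
```

```text
(no output)
```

View pics/z5.png

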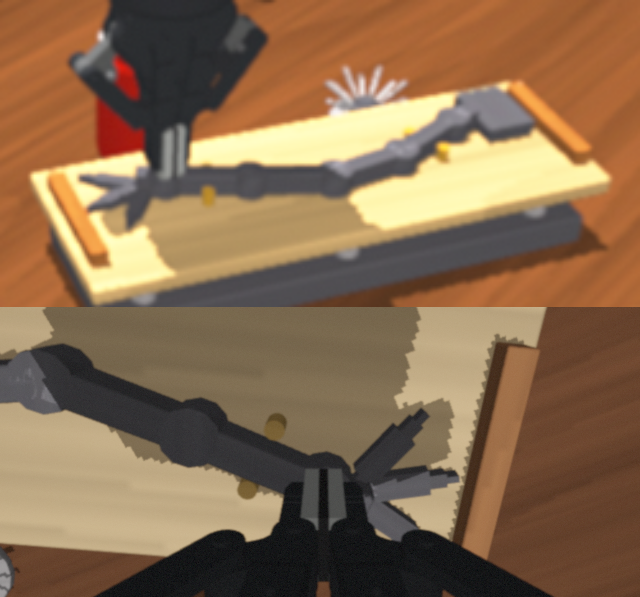

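The tips are on knot 5 next to the leaves, at (172,175) in the upper view and (325,480) in the lower. Lifting clear now.

Request:
drive_tool(claw=[0,0,0,0,0,0,0,0], slide=[[0,0,0.004],[0,0,0.01],[0,0,0.03],[0,0,0.08],[0,0,0.14],[0,0,0.2],[0,0,0.25],[0,0,0.25]], yaw=[0,0,0,0,0,0,0,0])

```text
time: 11.5
tool_pos: [0.6125, -0.0558, 0.221]
tcp_rot: [0.622, 3.069, 0.001]
wrist_force: [1.4, 0.5, 1.0]
width: -0.001
grip_force: 0.0
```

```bash
python3 f.py && python3 sh.py side6
```

```text
[-0.32  0.07 -0.3 ] [ 0.6087 -0.0552  0.213 ] [0.0011 0.0002 0.0021] 12.0
leaves [0. 0.] 0.902
foot [0. 0.] 0.997
stripL [0. 0.] 0.999
stripR [0. 0.] 1.0
```

The board is back up, the stem is exactly where it started, and the tool is clear.

```bash
python3 -c "
from workcell import bot
print(bot.finish_job())"
```

```text
the job is handed in; nothing more can be done
None
```

I stroked the stem's top with the closed fingertips from knot 1 through knot 5 in order, pressing at about 2.5–3 N (board at most about 3.5 mm down), then lifted clear with the stem unmoved and the hammer, can and flower untouched; the job is handed in at about 12 s.

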